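# Draw the safety bolt of a checking fixture

### The arm

A 7-joint arm with a two-finger parallel gripper is mounted at the origin on a cart in front of the work surface, level with it; the furniture and walls round the work are solid. World frame = base frame: x ahead of the robot, y to its left, z up, the work surface at z = 0. Lengths are in m, angles in rad, forces in N, time in s.
With the tool pointing down it reaches from about 0.4 to 0.875 m from the base axis. Payload 19.3 kg.
Tool frame: the origin (TCP) lies midway between the tips of the shut fingers; the grasp point (between the pads) lies 19 mm behind it; z points along the fingers, y is the direction in which the jaws open and shut (so a half turn about z gives the same grasp; the last joint's range is limited). The gripper opens to 85 mm and grips with 20 to 120 N. Pads are 22 mm wide; open, the fingers measure 114 mm over their backs; the gripper's body (76 mm by 85 mm) begins 54 mm behind the grasp point. The pads swing forward as they close: fully open they stand 13 mm farther back than shut.
Start: joints at [0.708, 0.521, -0.036, 1.599, 0.021, 1.021, -0.113], TCP at [0.445, -0.439, 0.231] pointing down, gripper open.
Joint ranges: [-2.91, 2.91], [-0.3, 2.13], [-1.5, 1.42], [0.17, 2.43], [-1.26, 4.41], [0.16, 1.93], [-2.52, 2.52]. Speed limits (rad/s): [1.89, 1.89, 2.39, 2.39, 3.01, 3.01, 3.01].

### API

Orientations are given as [roll, pitch, yaw] about the fixed x, y, z axes, in that order (R = Rz(yaw) Ry(pitch) Rx(roll)).
In Python, from workcell import telemetry, cams, workorder gives the robot as it stands. The module is installed in compiled form; this text tells all that it offers.
- The arm moves only by the tool apply_moves, never from a script. Its argument "steps" is a list of rows, each a list of 4 numbers: the shift along the tool's x, y, z in cm, then the turn about the tool's z in rad. A call has exactly 10 rows; each row is the pose to reach, as a shift and turn from the pose commanded when the call began, along the tool's axes at that moment; what a row does not reach only later rows make up. A row lasts 1/12 s, in which the tool goes at most 41.7 mm and 7.16 degrees, less where a joint would pass 70% of its speed; a pose out of reach is approached as far as the arm can. A call with a gripper value outside its range is refused whole. "claw" is the closure, from 0 (fully open) to 1 (shut), set as the call begins (left out, the last holds). The fingers move at their own pace and stop on an object; "force" is the grip in N (left out, the last holds). Time passes only in rows, so rows that repeat a pose let the fingers close, or fill a call up. It gives the time, the measured TCP pose, the force and the opening at its end, in the units of the state.
- telemetry.observe(): the state, without advancing time (a new reading comes with each control period).
- cams.grab_frame(name): name is "scene" or "side" or "wrist"; returns a dict with "color" (420x560x3 uint8, red, green, blue), "mtx" (3x3 intrinsics, pixels), "eye" and "orientation" of the camera in the world; the wrist camera has in their place "T_tool_cam" (4x4, takes a point from camera to tool coordinates, whose origin is the TCP and whose axes are the flange's). Camera axes: x right, y down, z forward; pixel columns grow to the right and rows downward; lengths in m; the calibration is good to about 2 mm. A picture is of the moment at which its call begins: read the wrist's pose just before it. There is no depth.
- workorder.job_done(): hands the job in, once; it reports no verdict.
Trained networks look in the newest picture that a camera, given by its name, has taken for a name from the list of things; names that differ only in an ending like _2 or _b are one class to them, and where a whole thing is asked for, a point or a joint stands for the part that bears it (a point fixed in the world has none). Each returns a list of dicts, best first, with "score" (0 to 1); they miss things now and then, are a little off and sometimes report something else, mostly with a low value. They report only what shows in the picture. A call takes as long as a camera call.
- cams.find_in(camera, name): "box" ([left, top, width, height] in pixels, round what is visible of it).
- cams.pinpoint(camera, name): "uv" ([column, row] in pixels: a listed point, or the origin of a listed thing).
The state is a dict: "clock": time; "qpos": joint angles; "qd": joint speeds; "joint_efforts": joint torques, N m; "position": TCP position; "tool_rot": TCP orientation; "force": force on the tool from outside, world axes, zero at the start; "moment": the same for the moment, N m; "grip_width": finger opening in m.
Only numpy, scipy, OpenCV 4.12 (cv2) and the standard library are available. Lean on these libraries where they do the work, as an engineer would, in place of code of your own. Each camera call takes 0.05 s, during which the arm holds its last target. There are 200 camera calls.

### The job

Unlock the checking fixture so that its flange could be taken out later: hold the spring safety catch (the long bar) down with one fingertip and, keeping it down all the way, push the upright lug of the bolt with the other fingertip until the bolt is fully drawn back off the flange. Then let the catch spring up again so that it locks the bolt open. Nothing is to be picked up: leave the flange lying in its nest and do not shift the small parts lying round the work.

Things in the scene. Friction and masses are not known exactly. Their poses are not given: they have to be found in the camera images.
- fixture: Checking fixture, fixed: dark base plate 140 x 250 x 12 mm (its x, y). Origin on its underside, z up. In its frame, mm: flange nest at x 24, y -88; the bolt, a flat bar 15 wide, top at height 38, lies along y at x 24 through two straps (y -37 and 62, tops at height 42); catch bar parallel to it at x -38. The bolt is drawn towards +y, off the flange. Between bar and bolt nothing is higher than 42.
- catch_bar: Press bar of the spring safety catch, bright steel, 26 mm wide (x), 90 mm long (y). Origin at the centre of its flat top, 58 mm above the surface at rest; axes as the fixture's. Goes straight down 9 mm on springs wherever it is pressed: about 3 N starts it, about 7 N at the bottom. A fingertip may slide along it while pressing.
- bolt_lug: Upright dark steel lug on the bolt, 26 mm wide (x), 14 mm thick (y), from height 38 to 73 mm above the surface. Origin at the centre of its top; axes as the fixture's. It is 62 mm in +x from the catch bar's centre line and, at the start, about 5 mm in +y from the bar's origin. Pushed on its -y face (7 mm from the origin) towards +y with 2 to 3 N.
- catch (a joint): How far the catch is pressed, m: 0 up, 0.009 fully down. Its tooth leaves the bolt's notch at about 0.005. When the bolt is at either end of its travel the freed catch springs up to 0 and locks it; in between the bolt keeps it from rising.
- bolt (a joint): How far the bolt is drawn, m: 0 shut over the flange rim, 0.030 fully drawn (end stop). With the catch up it can only play about 3 mm at either end under an ordinary push (10 N); do not force it. It stays where it is left.
- flange: Turned flange, bright metal, loose in the nest between three low pins: disc 70 mm across and 9 mm thick with a boss 32 mm across, 31 mm high in all; origin at the centre of its underside. Not to be moved.
- block: Steel gauge block 35 x 9 mm, standing 20 mm high, loose on the fixture's base plate near the flange; a bystander.
- tin: Small closed red box 50 x 70 mm, 30 mm high, loose on the surface beside the fixture's +x side; a bystander.
- gear: Small spur gear 51 mm across, 20 mm high, loose on the surface beside the fixture's +x side; a bystander.

How it is judged:
By the outcome, as a careful person would: the job done as asked, in the order asked, and still so for the second after the job is handed in, with the robot touching nothing.
It also fails if it takes over 29 s, if anything falls off the work surface, if the arm or the gripper's body presses on something with over 40 N, if the wrist force passes 120 N, or if a joint passes its speed limit or range.

## Working session

There is one attempt and no reset: what is moved stays moved. The work goes in short steps, Python scripts to look and compute and a tool call to move; the robot and the scene stay as the last step left them, time stands still between calls to the robot, and variables do not carry over. Pictures are saved under pics/ and viewed, about 8 in all and at most 12, crops included, and the job is handed in when it is done.

Besides the shell and the picture viewer there is one more tool, called after ">>>" by a JSON object that holds its "op" and its "data", one argument or row to a line. apply_moves: Moves the arm, as the interface text tells. Its arguments: {"type":"object","properties":{"steps":{"type":"array"},"claw":{"type":"number"},"force":{"type":"number"}},"required":["steps"]}

```bash
mkdir -p pics; cat > h.py <<'E'
import numpy as np,cv2
from scipy.spatial.transform import Rotation as R
from workcell import telemetry,cams,workorder
def cam(name):
    s=telemetry.observe(); f=cams.grab_frame(name)
    if name=='wrist':
        T=np.eye(4);T[:3,:3]=rot(s['tool_rot']);T[:3,3]=s['position'];T=T@np.array(f['T_tool_cam'])
        return f,T[:3,:3],T[:3,3]
    return f,rot(f['orientation']),np.array(f['eye'])
def rot(o):
    o=np.array(o,float)
    return o if o.shape==(3,3) else (R.from_euler('xyz',o).as_matrix() if o.size==3 else R.from_quat(o).as_matrix())
def ray(uv,f,Rc,e,z):
    d=Rc@np.linalg.inv(f['mtx'])@np.array([uv[0],uv[1],1.]); return e+d*(z-e[2])/d[2]
def proj(p,f,Rc,e):
    q=np.array(f['mtx'])@(Rc.T@(np.array(p)-e)); return q[:2]/q[2]
E
python3 - <<'E'
from h import *
np.set_printoptions(precision=4,suppress=True)
s=telemetry.observe();print(s)
ims=[]
for n in ['scene','side','wrist']:
    f,Rc,e=cam(n);cv2.imwrite(f'pics/{n}0.png',f['color'][:,:,::-1]);ims.append(f['color'][:,:,::-1])
    print(n,e,f.get('orientation'))
    for t,z in [('catch_bar',.058),('bolt_lug',.073),('fixture',0),('flange',0),('tin',0),('gear',0),('block',0)]:
        for d in cams.pinpoint(n,t)[:2]: print(t,d,ray(d['uv'],f,Rc,e,z))
cv2.imwrite('pics/a.png',cv2.resize(np.vstack(ims[:2]),None,fx=.71,fy=.71))
E
```

```text
{'clock': 0.0, 'qpos': array([ 0.7078,  0.522 , -0.0363,  1.6   ,  0.0212,  1.0211, -0.1128]), 'qd': array([-0.0016,  0.0011,  0.0004, -0.0007, -0.0004,  0.0012, -0.0017]), 'joint_efforts': array([ -0.0028, -92.7118,   1.9787, -36.9932,   0.0179,   0.0084,
         0.    ]), 'position': array([ 0.4449, -0.4385,  0.2307]), 'tool_rot': array([-3.1405,  0.0001,  0.7928]), 'force': array([0.1538, 0.1949, 0.1972]), 'moment': array([ 0.0097, -0.0016,  0.0077]), 'grip_width': 0.08552805349790205}
scene [ 0.0072 -0.4716  0.4496] [-1.9997 -0.0038 -0.7524]
catch_bar {'uv': [253.7, 254.1], 'score': 0.82} [0.4562 0.0596 0.058 ]
bolt_lug {'uv': [282.7, 232.4], 'score': 0.59} [0.5145 0.06   0.073 ]
fixture {'uv': [276.7, 282.0], 'score': 0.8} [0.4921 0.0489 0.    ]
flange {'uv': [323.8, 293.3], 'score': 0.93} [ 0.522  -0.0209  0.    ]
tin {'uv': [319.4, 255.2], 'score': 0.77} [0.6005 0.0613 0.    ]
gear {'uv': [356.8, 283.4], 'score': 0.73} [ 0.5788 -0.0367  0.    ]
block {'uv': [286.9, 313.8], 'score': 0.86} [ 0.4467 -0.0207  0.    ]
side [0.2684 0.4353 0.8025] [-2.5966  0.0044 -2.4836]
catch_bar {'uv': [325.3, 229.0], 'score': 0.59} [0.4574 0.0591 0.058 ]
fixture {'uv': [314.8, 230.8], 'score': 0.65} [0.4863 0.0458 0.    ]
flange {'uv': [335.5, 193.3], 'score': 0.64} [ 0.5038 -0.0528 -0.    ]
tin {'uv': [261.6, 208.2], 'score': 0.61} [0.6027 0.0691 0.    ]
gear {'uv': [301.3, 175.6], 'score': 0.78} [ 0.5868 -0.0459  0.    ]
block {'uv': [362.1, 212.9], 'score': 0.7} [ 0.4344 -0.0462  0.    ]
wrist [ 0.5031 -0.3799  0.3733] None
```

View pics/a.png

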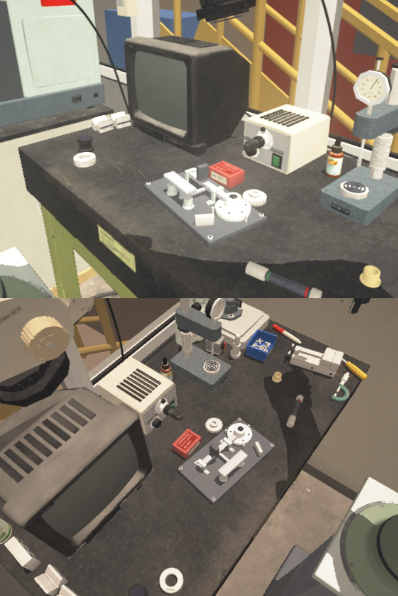

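The scene view (scaled) shows the fixture at about (205,205), with the white catch bar on the robot's side, and the red tin and the gear on its +x side. The side view agrees. Fixture yaw is near 0, so I'll hover above it with the jaws along fixture x.

>>> {"op": "apply_moves", "data": {
  "steps": [
    [3.5, -2.8, 0, -0.08],
    [7, -5.6, 0, -0.16],
    [10.5, -8.4, 0, -0.24],
    [14, -11.2, 0, -0.32],
    [17.5, -14, 0, -0.4],
    [21, -16.8, 0, -0.48],
    [24.5, -19.6, 0, -0.56],
    [28, -22.4, 0, -0.64],
    [31.5, -25.2, 0, -0.72],
    [34.5, -27.7, 0, -0.78]
  ],
  "claw": 0.41
}}

```text
clock: 2.03
position: [0.4876, -0.0223, 0.2316]
tool_rot: [3.141, 0.0, 1.577]
force: [1.2, 0.7, -0.8]
grip_width: 0.0507
```

>>> {"op": "apply_moves", "data": {
  "steps": [
    [0, 0, 0, 0],
    [0, 0, 0, 0],
    [0, 0, 0, 0],
    [0, 0, 0, 0],
    [0, 0, 0, 0],
    [0, 0, 0, 0],
    [0, 0, 0, 0],
    [0, 0, 0, 0],
    [0, 0, 0, 0],
    [0, 0, 0, 0]
  ]
}}

```text
clock: 2.87
position: [0.4877, -0.0243, 0.2313]
tool_rot: [3.142, -0.0, 1.573]
force: [-0.9, -0.2, 0.2]
grip_width: 0.0505
```

```bash
python3 - <<'E'
from h import *
np.set_printoptions(precision=4,suppress=True)
s=telemetry.observe();print(s['clock'],s['position'],s['tool_rot'],s['qpos'],s['grip_width'],s['force'])
for n in ['scene','side','wrist']:
    f,Rc,e=cam(n)
    if n=='wrist': cv2.imwrite('pics/w1.png',f['color'][:,:,::-1]);print(e)
    for t,z in [('catch_bar',.058),('bolt_lug',.073),('fixture',0),('flange',.012)]:
        for d in cams.pinpoint(n,t)[:2]: print(n,t,d,ray(d['uv'],f,Rc,e,z))
E
```

```text
2.8667 [ 0.4877 -0.0243  0.2313] [ 3.1416 -0.      1.5726] [ 0.2094  0.3213 -0.3496  1.9377  0.1379  0.9055 -0.2072] 0.0504599806005149 [-0.8797 -0.2346  0.2395]
scene catch_bar {'uv': [251.1, 253.8], 'score': 0.79} [0.454  0.0629 0.058 ]
scene bolt_lug {'uv': [284.5, 232.7], 'score': 0.57} [0.5158 0.0574 0.073 ]
scene fixture {'uv': [279.0, 284.1], 'score': 0.63} [0.4906 0.0423 0.    ]
scene flange {'uv': [323.3, 296.9], 'score': 0.88} [ 0.501  -0.0387  0.012 ]
side catch_bar {'uv': [329.5, 233.4], 'score': 0.71} [0.4461 0.062  0.058 ]
side bolt_lug {'uv': [305.9, 209.5], 'score': 0.64} [0.5056 0.0547 0.073 ]
side bolt_lug {'uv': [303.3, 179.8], 'score': 0.37} [0.5489 0.0035 0.073 ]
side fixture {'uv': [316.9, 230.1], 'score': 0.59} [0.4839 0.042  0.    ]
side flange {'uv': [335.4, 194.2], 'score': 0.96} [ 0.4992 -0.0435  0.012 ]
[0.4871 0.0585 0.3733]
wrist catch_bar {'uv': [246.9, 103.5], 'score': 0.97} [0.4544 0.0593 0.058 ]
wrist bolt_lug {'uv': [314.6, 108.5], 'score': 0.62} [0.5176 0.0551 0.073 ]
wrist fixture {'uv': [279.7, 115.7], 'score': 0.69} [0.4854 0.0464 0.    ]
wrist flange {'uv': [292.9, 196.9], 'score': 0.65} [ 0.5014 -0.0466  0.012 ]
```

View pics/w1.png

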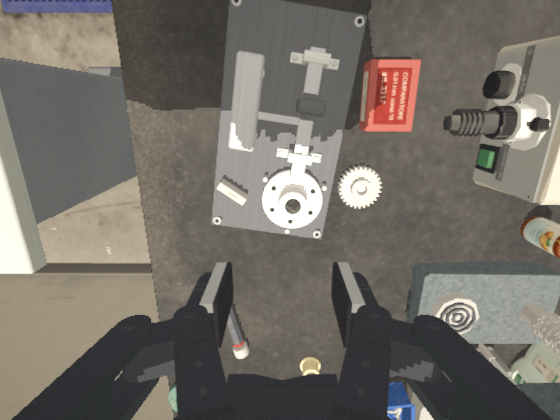

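The wrist view shows the bar from (250,53) to (242,150), the dark lug at (311,106), the flange at (292,203), and plate screws at (236,3), (360,20), (217,221) and (318,234). The fixture is turned slightly clockwise.

```bash
python3 - <<'E'
from h import *
np.set_printoptions(precision=4,suppress=True)
f,Rc,e=cam('wrist')
P=np.array([ray(u,f,Rc,e,.013)[:2] for u in [(236,3),(360,20),(217,221),(318,234)]]);print(P,P.mean(0))
a=np.degrees
v=P[1]-P[0];w=P[3]-P[2];print(a(np.arctan2(v[1],v[0])),a(np.arctan2(w[1],w[0])),np.linalg.norm(v),np.linalg.norm(w))
for v in (P[0]-P[2],P[1]-P[3]):print(a(np.arctan2(-v[0],v[1])),np.linalg.norm(v))
c=cv2.resize(f['color'][30:170,205:345,::-1],None,fx=4,fy=4,interpolation=cv2.INTER_CUBIC);cv2.imwrite('pics/w2.png',c)
E
```

```text
[[ 0.4421  0.1536]
 [ 0.5664  0.1392]
 [ 0.4084 -0.0773]
 [ 0.5334 -0.0944]] [0.4876 0.0303]
-6.594724221056224 -7.800255776850061 0.12506258647708382 0.12608143994694265
-8.301834863349873 0.2333623720702042
-8.042160533908728 0.23598671799138712
```

View pics/w2.png

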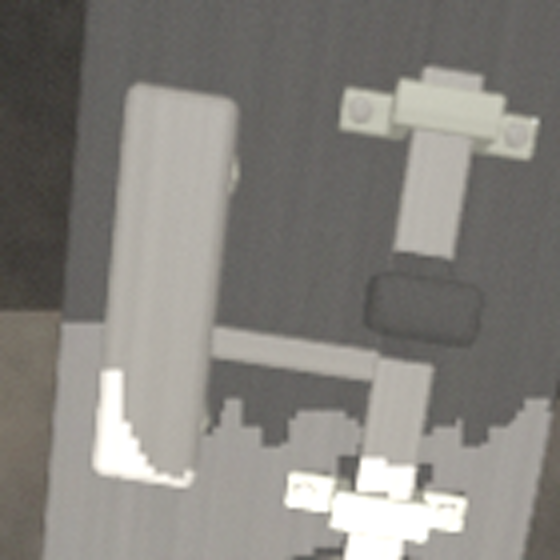

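>>> {"op": "apply_moves", "data": {
  "steps": [
    [2, -0.2, 0, 0.05],
    [4, -0.4, 1, 0.1],
    [5.5, -0.65, 3, 0.14],
    [5.5, -0.65, 5.5, 0.14],
    [5.5, -0.65, 8, 0.14],
    [5.5, -0.65, 10, 0.14],
    [5.5, -0.65, 11.5, 0.14],
    [5.5, -0.65, 12.5, 0.14],
    [5.5, -0.65, 13, 0.14],
    [5.5, -0.65, 13, 0.14]
  ]
}}

```text
clock: 4.5
position: [0.4808, 0.0308, 0.1008]
tool_rot: [-3.141, 0.0, 1.433]
force: [-0.8, 0.7, -0.2]
grip_width: 0.0506
```

```bash
python3 - <<'E'
from h import *
np.set_printoptions(precision=4,suppress=True)
for n in ['wrist','side','scene']:
    f,Rc,e=cam(n)
    cv2.imwrite(f'pics/{n}3.png',f['color'][:,:,::-1])
    for t,z in [('catch_bar',.058),('bolt_lug',.073)]:
        for d in cams.pinpoint(n,t)[:2]: print(n,t,d,ray(d['uv'],f,Rc,e,z))
    if n=='scene': cv2.imwrite('pics/scene3.png',cv2.resize(f['color'][170:310,190:370,::-1],None,fx=4,fy=4,interpolation=cv2.INTER_CUBIC))
s=telemetry.observe();print(s['clock'],s['position'],s['tool_rot'],s['grip_width'],s['force'])
E
```

```text
wrist catch_bar {'uv': [232.7, 203.4], 'score': 0.86} [0.4542 0.0595 0.058 ]
wrist bolt_lug {'uv': [336.6, 202.1], 'score': 0.84} [0.5158 0.0565 0.073 ]
side catch_bar {'uv': [327.1, 230.4], 'score': 0.8} [0.4531 0.0595 0.058 ]
side bolt_lug {'uv': [302.0, 208.5], 'score': 0.7} [0.5126 0.0573 0.073 ]
scene catch_bar {'uv': [250.3, 254.7], 'score': 0.67} [0.4514 0.0616 0.058 ]
scene bolt_lug {'uv': [283.8, 233.5], 'score': 0.97} [0.5132 0.0563 0.073 ]
4.95 [0.4812 0.0308 0.1017] [ 3.141  -0.0001  1.4326] 0.050382998204629395 [-0.2942  0.3088 -0.6897]
```

View pics/wrist3.png

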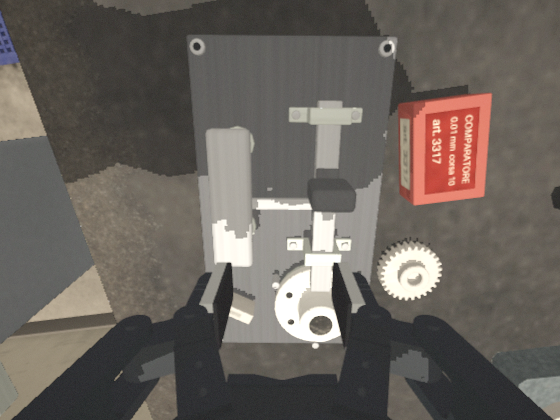

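View pics/scene3.png

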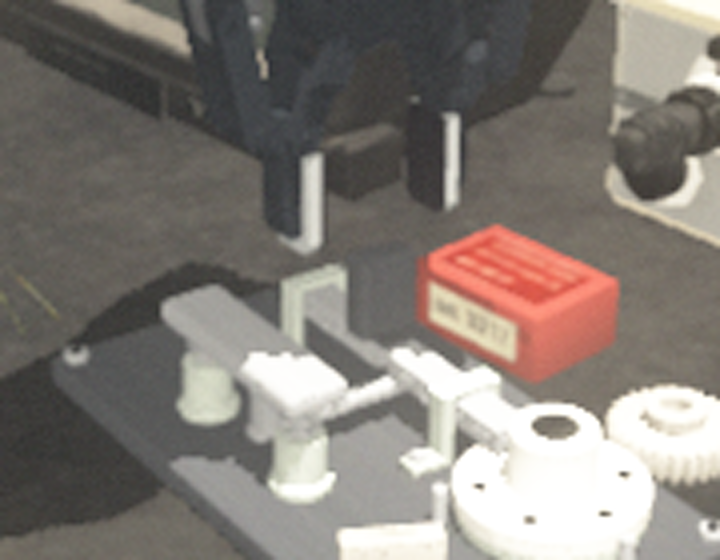

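The wrist view agrees: the bar (about 233,200) and lug (332,195) are square to the jaws. The scene crop shows the fingers well above. Both finger offsets come out at ±30.5 mm in x, with about 12 mm of gap to the lug. Descending.

>>> {"op": "apply_moves", "data": {
  "steps": [
    [0, 0, 1.5, 0],
    [0, 0, 3, 0],
    [0, 0, 3.8, 0],
    [0, 0, 4.1, 0],
    [0, 0, 4.4, 0],
    [0, 0, 4.7, 0],
    [0, 0, 5.0, 0],
    [0, 0, 5.2, 0],
    [0, 0, 5.2, 0],
    [0, 0, 5.2, 0]
  ]
}}

```text
clock: 5.78
position: [0.4813, 0.0309, 0.0495]
tool_rot: [3.141, -0.0, 1.433]
force: [-0.5, 0.8, 5.3]
grip_width: 0.0504
```

>>> {"op": "apply_moves", "data": {
  "steps": [
    [0, 0, 0.1, 0],
    [0, 0, 0.2, 0],
    [0, 0, 0.3, 0],
    [0, 0, 0.35, 0],
    [0, 0, 0.4, 0],
    [0, 0, 0.4, 0],
    [0, 0, 0.4, 0],
    [0, 0, 0.4, 0],
    [0, 0, 0.4, 0],
    [0, 0, 0.4, 0]
  ]
}}

```text
clock: 6.62
position: [0.4813, 0.0309, 0.0458]
tool_rot: [3.141, -0.0, 1.433]
force: [-2.2, 0.4, 10.2]
grip_width: 0.0506
```

```bash
python3 - <<'E'
from h import *
f,Rc,e=cam('scene')
cv2.imwrite('pics/scene4.png',cv2.resize(f['color'][190:310,200:350,::-1],None,fx=4,fy=4,interpolation=cv2.INTER_CUBIC))
for i in range(4):
    cam('scene'); s=telemetry.observe();print(s['clock'],s['position'],s['force'])
E
```

```text
6.7167 [0.48132724 0.03083744 0.04582325] [-1.99287044 -0.2836301   9.37316413]
6.7667 [0.48131834 0.03084227 0.04581527] [-2.51856494 -0.32063362 10.25880564]
6.8167 [0.48130631 0.03087136 0.04581307] [-2.15937281  1.40067821  9.95693461]
6.8667 [0.48129928 0.03084789 0.04580649] [-2.01053354 -0.31942087 10.15793037]
```

View pics/scene4.png

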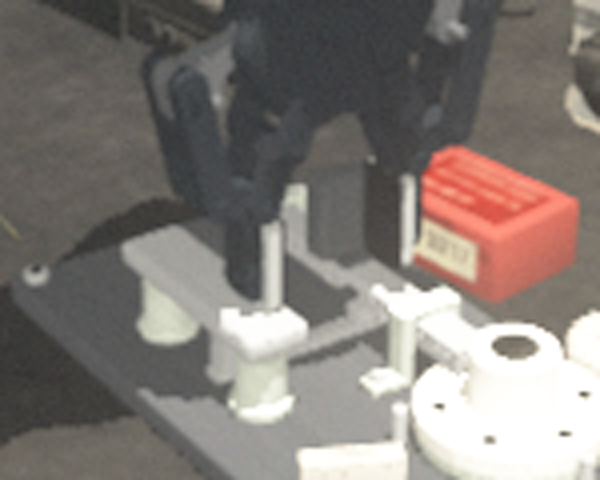

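The crop shows the left finger pressing the bar at (255,285) and the right finger at (390,230), just on the -y side of the lug at (335,215). 10 N means the catch has bottomed. Pushing now.

>>> {"op": "apply_moves", "data": {
  "steps": [
    [0.3, 0, 0.05, 0],
    [0.6, 0, 0.05, 0],
    [0.9, 0, 0.05, 0],
    [1.2, 0, 0.05, 0],
    [1.5, 0, 0.05, 0],
    [1.8, 0, 0.05, 0],
    [2.1, 0, 0.05, 0],
    [2.4, 0, 0.05, 0],
    [2.7, 0, 0.05, 0],
    [2.7, 0, 0.05, 0]
  ]
}}

```text
clock: 7.7
position: [0.4851, 0.0558, 0.0457]
tool_rot: [3.141, 0.002, 1.432]
force: [-2.8, -11.5, 23.6]
grip_width: 0.0508
```

>>> {"op": "apply_moves", "data": {
  "steps": [
    [0, 0, -0.02, 0],
    [0, 0, -0.04, 0],
    [0, 0, -0.04, 0],
    [0, 0, -0.04, 0],
    [0.1, 0, -0.04, 0],
    [0.2, 0, -0.04, 0],
    [0.3, 0, -0.04, 0],
    [0.4, 0, -0.04, 0],
    [0.5, 0, -0.04, 0],
    [0.5, 0, -0.04, 0]
  ]
}}

```text
clock: 8.53
position: [0.4858, 0.0611, 0.0458]
tool_rot: [3.141, 0.002, 1.432]
force: [-1.5, -9.1, 13.2]
grip_width: 0.0508
```

```bash
python3 - <<'E'
from h import *
for n in ['wrist','side']:
    f,Rc,e=cam(n)
    for t,z in [('catch_bar',.049),('bolt_lug',.073)]:
        for d in cams.pinpoint(n,t)[:1]: print(n,t,d,ray(d['uv'],f,Rc,e,z))
    cv2.imwrite(f'pics/{n}5.png',f['color'][:,:,::-1])
s=telemetry.observe();print(s['clock'],s['position'],s['force'],s['moment'])
E
```

```text
wrist catch_bar {'uv': [354.7, 269.8], 'score': 0.32} [0.52262893 0.06022252 0.049     ]
wrist bolt_lug {'uv': [353.7, 271.0], 'score': 0.65} [0.51773292 0.07407174 0.073     ]
side catch_bar {'uv': [326.3, 234.4], 'score': 0.98} [0.45172462 0.06281653 0.049     ]
side bolt_lug {'uv': [295.5, 213.3], 'score': 0.93} [0.51589454 0.07294443 0.073     ]
8.8333 [0.48586575 0.06108854 0.04583656] [ 0.19517226 -9.13281066 13.57208593] [-1.99557681  0.47067245  0.21852304]
```

View pics/wrist5.png

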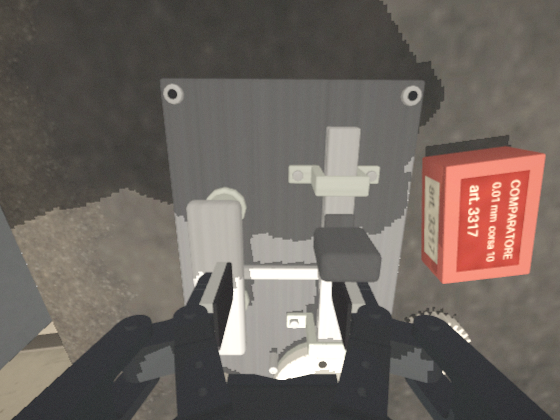

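The bolt has been drawn about 17 mm: the wrist view shows the lug at (346,255) moved towards the far strap, and the bar still held by the left finger. Continuing.

>>> {"op": "apply_moves", "data": {
  "steps": [
    [0.2, 0, 0, 0],
    [0.4, 0, 0, 0],
    [0.6, 0, 0, 0],
    [0.8, 0, 0, 0],
    [0.9, 0, 0, 0],
    [1.0, 0, 0, 0],
    [1.1, 0, 0, 0],
    [1.2, 0, 0, 0],
    [1.2, 0, 0, 0],
    [1.2, 0, 0, 0]
  ]
}}

```text
clock: 9.67
position: [0.4874, 0.072, 0.0458]
tool_rot: [3.141, 0.003, 1.43]
force: [-0.2, -15.2, 15.5]
grip_width: 0.0504
```

>>> {"op": "apply_moves", "data": {
  "steps": [
    [0.05, 0, 0, 0],
    [0.1, 0, 0, 0],
    [0.15, 0, 0, 0],
    [0.2, 0, 0, 0],
    [0.2, 0, 0, 0],
    [0.2, 0, 0, 0],
    [0.2, 0, 0, 0],
    [0.2, 0, 0, 0],
    [0.2, 0, 0, 0],
    [0.2, 0, 0, 0]
  ]
}}

```text
clock: 10.5
position: [0.4874, 0.0722, 0.0458]
tool_rot: [-3.141, 0.005, 1.429]
force: [-2.0, -25.0, 18.0]
grip_width: 0.0502
```

```bash
python3 - <<'E'
from h import *
for n in ['wrist','side','scene']:
    f,Rc,e=cam(n)
    for d in cams.pinpoint(n,'bolt_lug')[:1]: print(n,d,ray(d['uv'],f,Rc,e,.073))
s=telemetry.observe();print(s['clock'],s['position'],s['force'])
E
```

```text
wrist {'uv': [352.4, 271.2], 'score': 0.84} [0.51877175 0.08524882 0.073     ]
side {'uv': [259.3, 205.1], 'score': 0.69} [0.57990355 0.099708   0.073     ]
scene {'uv': [273.4, 221.8], 'score': 0.75} [0.52881951 0.09635348 0.073     ]
10.8 [0.48738367 0.0722102  0.04580609] [ -1.33404494 -25.30173459  18.27474571]
```

End stop reached: 2 mm commanded gave 0.2 mm, with force rising to 25 N. Easing the push off first, then rising straight up.

>>> {"op": "apply_moves", "data": {
  "steps": [
    [-0.1, 0, 0, 0],
    [-0.2, 0, 0, 0],
    [-0.25, 0, 0, 0],
    [-0.25, 0, 0, 0],
    [-0.25, 0, -0.2, 0],
    [-0.25, 0, -0.5, 0],
    [-0.25, 0, -0.9, 0],
    [-0.25, 0, -1.3, 0],
    [-0.25, 0, -1.6, 0],
    [-0.25, 0, -1.6, 0]
  ]
}}

```text
clock: 11.63
position: [0.4862, 0.0723, 0.0613]
tool_rot: [-3.14, 0.002, 1.431]
force: [-4.2, -7.2, 0.2]
grip_width: 0.0504
```

>>> {"op": "apply_moves", "data": {
  "steps": [
    [-0.5, 0, -1.5, 0],
    [-0.8, 0, -3, 0],
    [-1, 0, -5, 0],
    [-1, 0, -7, 0],
    [-1, 0, -9, 0],
    [-1, 0, -11, 0],
    [-1, 0, -12, 0],
    [-1, 0, -13, 0],
    [-1, 0, -13, 0],
    [-1, 0, -13, 0]
  ]
}}

```text
clock: 12.47
position: [0.4856, 0.0639, 0.1909]
tool_rot: [3.142, 0.0, 1.433]
force: [-0.1, 0.9, -0.5]
grip_width: 0.05
```

```bash
python3 - <<'E'
from h import *
V=[]
for n in ['wrist','side','scene']:
    f,Rc,e=cam(n)
    for t,z in [('catch_bar',.058),('bolt_lug',.073),('flange',.012)]:
        for d in cams.pinpoint(n,t)[:1]: print(n,t,d,ray(d['uv'],f,Rc,e,z))
    c=f['color'][:,:,::-1]
    V.append(cv2.resize(c[180:320,190:350] if n=='scene' else c[:350,100:500],(400,350),interpolation=cv2.INTER_CUBIC))
cv2.imwrite('pics/f.png',np.hstack([V[0],V[2]]))
s=telemetry.observe();print(s['clock'],s['position'],s['force'])
E
```

```text
wrist catch_bar {'uv': [249.6, 209.2], 'score': 0.88} [0.4550959  0.05889879 0.058     ]
wrist bolt_lug {'uv': [317.9, 179.3], 'score': 0.9} [0.5193048  0.08202229 0.073     ]
wrist flange {'uv': [305.0, 276.6], 'score': 0.83} [ 0.49806421 -0.04632185  0.012     ]
side catch_bar {'uv': [330.1, 232.0], 'score': 0.8} [0.44686616 0.05891673 0.058     ]
side bolt_lug {'uv': [291.7, 214.9], 'score': 0.87} [0.5193769  0.07994279 0.073     ]
scene catch_bar {'uv': [253.4, 257.9], 'score': 0.65} [0.44863043 0.05150925 0.058     ]
scene bolt_lug {'uv': [273.6, 223.3], 'score': 0.67} [0.525441   0.09221466 0.073     ]
scene flange {'uv': [326.8, 295.9], 'score': 0.96} [ 0.50652626 -0.04033442  0.012     ]
13.0667 [0.48565638 0.0639649  0.19113778] [ 0.49485133 -0.38241947 -1.38309694]
```

View pics/f.png

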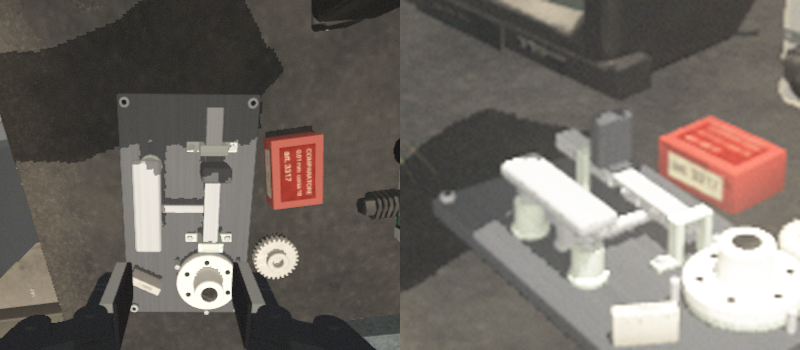

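The final view shows the lug up against the far strap, and the bar's far corner back at its rest pixel (231,245); it was at (231,251) when pressed. The flange, block, tin and gear look undisturbed, and the gripper is clear.

```bash
python3 -c "
from h import *
print(workorder.job_done())"
```

```text
the job is handed in; nothing more can be done
None
```

The bolt is fully drawn off the flange and the catch has sprung back up to lock it open. I handed the job in at about 13 s of the 29 s allowed, with the gripper clear above the fixture.

- **Catch held down:** One fingertip pressed the catch bar to its stop. The downward force stayed between 10 and 24 N at every reading and the tip height did not change during the push.
- **Bolt drawn:** The other fingertip pushed the lug to its end stop. Commanding 2 mm more moved it only 0.2 mm and raised the push force to 25 N, which is above the 10 N you call an ordinary push. The fingertip position puts the bolt at about 29.6 mm of its 30 mm travel.
- **Catch locked:** I eased the push off before lifting. In the scene picture the bar is back at its starting height, about 6 pixels above where it sat when pressed.
- **Bystanders:** The flange, block, tin and gear look undisturbed in the last picture.

**Disagreement:** The networks' readings of how far the lug moved were scattered, at about 26 mm (wrist), 23 mm (side) and 36 mm (scene). I relied on the end-stop contact and the fingertip position instead. I did not test the lock by pushing the bolt back.

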